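Clamp a horseshoe with the knob under the shelf

TASK

Clamp the open horseshoe (not the closed bar shoe) on the raised steel shelf for filing: lay it flat with the middle of its toe centred on the spot where the clamp pad comes down and its two heels pointing straight away from the knob's edge of the shelf, then swing the clamp strap over it against the stop post, then turn the four-armed knob under the shelf anticlockwise (seen from above) all the way to its end stop. Do not shift the bar shoe, the can, the jar on the shelf or the tongs.

Things in the scene. Friction and masses are not known exactly. Their poses are not given: they have to be found in the camera images.
- stand: Fixed steel stand; origin on the table, its frame in mm: shelf plate x -100 to 140, y -100 to 100, z 112 to 122; pillar below it x 60 to 130, y -60 to 60 on a foot x 20 to 140, y -90 to 90, 12 thick. The x = -100 edge is the knob's edge, open beneath, facing roughly -y of the robot. Vertical clamp axis at x -60, y 0. Stop post on the shelf, 10 thick, 45 tall, at x -30, y -16.5.
- clamp_spot (a point): Point on the shelf's top, at stand x = 30, y = 0, z = 122 mm, where the clamp pad comes down when the strap is closed: the middle of the shoe's toe goes here, heels towards the stand's +x.
- knob (a joint): Knob under the shelf (rad): 0 loose, 3.0 end stop, fully tight (above 2.8 is tight). Grows anticlockwise seen from above; starts at 0 to 0.9. Each rad lowers strap, pin and pad by 6 mm. Friction 0.18 N m (about 2 N at the arms' ends); it stays where it is left.
- knob_centre (a point): Knob's centre on the clamp axis, z = 95 mm. Hub 48 mm wide; four level round steel arms 14 mm thick, 90 degrees apart, with 20 mm balls, ends 100 mm from the axis. At joint value q they point q, q+90, q+180, q+270 deg anticlockwise from the stand's +x. Arms pointing out stick up to 60 mm past the shelf's edge: push these, one after another, with fingers held down just outside the edge.
- strap (a joint): Swing of the clamp strap about the clamp axis (rad): 0 = closed, against the stop post, pointing along the stand's +x; grows as it swings open to the stand's +y. Starts at 1.1 to 1.9, limit 2.1. It swings freely with little friction (0.03 N m) and stays where left.
- pin_top (a point): Top centre of the strap's upright steel handle pin, 14 mm thick, 40 mm tall, 90 mm from the clamp axis; z = 204 mm with the knob at 0, 186 mm at 3.0. Below the pin the strap is a flat bar 22 mm wide, 10 mm thick, reaching 10 mm past the pin. On the clamp axis its hub is 28 mm wide.
- pad_foot (a point): Centre of the underside of the clamp pad, a sprung black foot 22 mm in diameter under the strap's end, straight below the pin. 26 mm above the shelf with the knob at 0, lowered 6 mm per rad; it yields upward by up to 8 mm (2.5 N per mm), so that at the end stop it presses a 12 mm thick shoe with about 10 N.
- shoe: The open aluminium horseshoe to clamp, loose, flat on the table, any yaw: 112 mm long (x -58 to 54, plus square heel ends), about 116 mm wide, bar 24 mm wide, 12 mm thick, 0.15 to 0.3 kg. Origin on its underside in the middle of the hollow; toe (round closed end) at -x, heels at x = 54, y = +-36 mm. Centre of mass within 10 mm of the origin. Keep the same face up.
- shoe_toe (a point): Middle of the shoe's toe bar, 46 mm from the shoe's origin along its -x, at half its thickness. The bar is straight over 25 mm there and can be pinched across its 24 mm width, one finger in the hollow.
- bar_shoe: Bystander: a shoe of the same outline but closed behind by a bar between the heels, flat on the table; same frame. It and the open shoe swap places at random. Must not be moved.
- can: Bystander: plain can, 44 mm in diameter, 100 mm tall, standing on the table between the shoes and the stand. Origin at its underside.
- tin: Bystander: small dark jar, 38 mm in diameter, 50 mm tall, standing on the shelf's rear corner near stand x = 112, y = -76 mm. Origin at its underside.
- tongs: Bystander: steel tongs 270 mm long, lying on the right beyond the shoes.
- pad: The clamp pad itself; its origin is the same point as the pad foot.
Not all that is in view belongs to the job. What is shaped like the shoe but blue or green is not meant.

How it is judged:
On the way, in this order (a step that is already met when the one before it is completed fails the run):
1. the open shoe lies flat in its place on the shelf, let go, with the strap still open (horizontal distance between shoe_toe and clamp_spot below 0.015 m and angle between the x axis of shoe and the x axis of stand, either way round below 0.35 rad and x of shoe in the frame of stand above 0.05 m and angle between shoe's own z axis and vertical below 0.08 rad and z of shoe in the frame of stand between 0.117 and 0.127 m and contact force between the fingers and shoe below 0.2 N and value of joint strap above 0.6 rad), for 0.2 s.
2. the strap is swung over the shoe against its stop, the knob not yet tight (horizontal distance between shoe_toe and clamp_spot below 0.015 m and angle between the x axis of shoe and the x axis of stand, either way round below 0.35 rad and x of shoe in the frame of stand above 0.05 m and angle between shoe's own z axis and vertical below 0.08 rad and z of shoe in the frame of stand between 0.117 and 0.127 m and value of joint strap below 0.12 rad and value of joint knob below 2.2 rad), for 0.2 s.
At the end, for the whole second after the job is handed in: The open shoe lies flat on the shelf at rest, the middle of its toe within 15 mm of the clamp spot, heels pointing to the stand's +x within 0.35 rad; the strap is closed (joint below 0.12 rad), the knob is tight (joint above 2.8 rad) and the pad presses the shoe with more than 4 N (horizontal distance between shoe_toe and clamp_spot below 0.015 m and angle between the x axis of shoe and the x axis of stand, either way round below 0.35 rad and x of shoe in the frame of stand above 0.05 m and angle between shoe's own z axis and vertical below 0.08 rad and z of shoe in the frame of stand between 0.117 and 0.127 m and value of joint strap below 0.12 rad and value of joint knob above 2.8 rad and contact force between pad and shoe above 4 N and linear speed of shoe below 0.02 m/s); the robot touches nothing.
It fails at once if a bystander (bar shoe, can, jar, tongs) is moved by more than 40 mm (distance of any of bar_shoe, can, tin, tongs from where it was at the start of the episode above 0.04 m).
It also fails if it takes over 72 s, if anything falls off the work surface, if the arm or the gripper's body presses on something with over 40 N, if the wrist force passes 120 N, or if a joint passes its speed limit or range.

ROBOT

A 6-joint arm with a two-finger parallel gripper is mounted at the origin on the work surface. World frame = base frame: x ahead of the robot, y to its left, z up, the work surface at z = 0. Lengths are in m, angles in rad, forces in N, time in s.
With the tool pointing down it reaches from about 0.425 to 0.95 m from the base axis. Payload 3.5 kg.
Tool frame: the origin (TCP) lies on the centre line of the jaws, within the pads' length; the fingertips stand 14 mm ahead of it and the grasp point (between the pads) lies 5 mm behind it (tips_ahead is the distance from the TCP to the fingertips, in m); y points along the fingers, z is the direction in which the jaws open and shut, and the axes are right-handed (so a half turn about y gives the same grasp; the last joint's range is limited). The gripper opens to 85 mm and grips with 20 to 120 N. Pads are 22 mm wide; open, the fingers measure 114 mm over their backs; the gripper's body (76 mm by 85 mm) begins 54 mm behind the grasp point. The pads swing forward as they close: fully open they stand 13 mm farther back than shut.
Start: joints at [-1.465, 0.286, 1.577, -0, 1.279, -0.15], TCP at [0.171, -0.653, 0.245] pointing down, gripper open.
Joint ranges: [-2.77, 2.77], [-0.9, 2.22], [0.21, 2.48], [-1.53, 4.67], [0.24, 2.81], [-2.84, 2.84]. Speed limits (rad/s): [2.79, 2.79, 3.14, 3.14, 3.14, 3.14].

INTERFACE

Orientations are given as a unit quaternion [x, y, z, w].
In Python, from plant import get_state, read_camera, sign_off, tips_ahead gives the robot as it stands.
- The arm moves only by the tool send_rows, never from a script. Its argument "plan" is a list of rows, each a list of 2 entries, a list of its own where there are three numbers: the shift along the tool's x, y, z in units of 12 cm (1.0 is 12 cm), then the turn, a rotation vector about the tool's x, y, z in units of 360 degrees (1.0 is 360 degrees). In form: [[[tx, ty, tz], [rx, ry, rz]], ...]. A call has 1 to 12 rows; each row shifts and turns the commanded pose from where the row before left it, along the tool's axes as they then stand; what a row does not reach is not made up. A row lasts 1/10 s, in which the tool goes at most 50 mm and 8.59 degrees, less where a joint would pass 70% of its speed; a pose out of reach is approached as far as the arm can. A call with a number of a shift or a turn outside -1 to 1 is refused whole. A call with a gripper value outside its range is refused whole. "gripper" is the closure, from 0 (fully open) to 1 (shut), set as the call begins (left out, the last holds). The fingers move at their own pace and stop on an object; "grip_force" is the grip in N (left out, the last holds). Time passes only in rows, so rows that do not move let the fingers close. It gives the time, the measured TCP pose, the force and the opening at its end, in the units of the state.
- get_state(): the state, without advancing time (a new reading comes with each control period).
- read_camera(name): name is "side" or "top" or "wrist"; returns a dict with "img" (384x512x3 uint8, blue, green, red), "fx", "fy", "cx", "cy" (pixels), "D" ([k1, k2, p1, p2, k3] as OpenCV has them; the pictures are not rectified), "world_from_camera" (4x4, takes a point from camera to world coordinates); the wrist camera has in their place "mount" (4x4, takes a point from camera to tool coordinates, whose origin is the TCP and whose axes are the tool frame's). Camera axes: x right, y down, z forward; pixel columns grow to the right and rows downward; lengths in m; the calibration is good to about 2 mm. A picture is of the moment at which its call begins: read the wrist's pose just before it. There is no depth.
- sign_off(): hands the job in, once; it reports no verdict.
The state is a dict: "time": time; "qpos": joint angles; "dq": joint speeds; "joint_efforts": joint torques, N m; "eef_pos": TCP position; "tcp_rot": TCP orientation; "contact_force": force on the tool from outside, world axes, zero at the start; "wrist_torque": the same for the moment, N m; "opening": opening from 0.0 (shut) to 1.0 (fully open).
Only numpy, scipy, OpenCV 4.12 (cv2) and the standard library are available. Lean on these libraries where they do the work, as an engineer would, in place of code of your own. Each camera call takes 0.05 s, during which the arm holds its last target. There are 200 camera calls.

## Working session

There is one attempt and no reset: what is moved stays moved. The work goes in short steps, Python scripts to look and compute and a tool call to move; the robot and the scene stay as the last step left them, time stands still between calls to the robot, and variables do not carry over. Pictures are saved under pics/ and viewed, about 8 in all and at most 12, crops included, and the job is handed in when it is done.

Besides the shell and the picture viewer there is one more tool, called after "Emit:" as name(argument=value, ...), one argument or row to a line, values as JSON. send_rows: Moves the arm, as the interface text tells. Its arguments: {"type":"object","properties":{"plan":{"type":"array"},"gripper":{"type":"number"},"grip_force":{"type":"number"}},"required":["plan"]}

```bash
mkdir -p pics; ls; python3 - <<'E'
from plant import *
import cv2,numpy as np
s=get_state();print({k:np.round(v,3).tolist() for k,v in s.items()},tips_ahead)
for n in("top","side"):
    c=read_camera(n);cv2.imwrite(f"pics/{n}0.png",c["img"]);print(n,c["fx"],c["fy"],c["cx"],c["cy"],c["D"]);print(np.round(c["world_from_camera"],4).tolist())
c=read_camera("wrist");cv2.imwrite("pics/wrist0.png",c["img"]);print(c["fx"],c["cx"],c["cy"],np.round(c["mount"],4).tolist())
a=cv2.imread("pics/top0.png");
E
```

```text
pics
{'time': 0.0, 'qpos': [-1.465, 0.287, 1.578, 0.0, 1.279, -0.15], 'dq': [-0.0, -0.001, 0.0, -0.001, 0.001, -0.001], 'joint_efforts': [-0.0, -40.598, -29.263, -0.0, 0.006, 0.0], 'eef_pos': [0.171, -0.652, 0.244], 'tcp_rot': [-0.09, 0.702, -0.7, 0.09], 'contact_force': [0.817, -0.115, -0.002], 'wrist_torque': [-0.011, -0.059, 0.024], 'opening': 0.999} 0.014
top 494.154564159688 494.154564159688 252.7219376513814 187.24459956743442 [-0.21830073  0.          0.          0.          0.        ]
[[-0.0268, -0.9891, 0.1447, 0.2163], [-0.9996, 0.0283, 0.008, -0.0812], [-0.012, -0.1444, -0.9894, 1.6784], [0.0, 0.0, 0.0, 1.0]]
side 365.64708047937904 365.64708047937904 253.75609257570827 186.30898704518745 [-0.03108161  0.          0.          0.          0.        ]
[[-0.9843, -0.1353, 0.1135, 0.3271], [-0.1766, 0.747, -0.641, 0.6032], [0.002, -0.6509, -0.7591, 0.9469], [0.0, 0.0, 0.0, 1.0]]
321.1400513413064 257.75310264511444 192.7514196273103 [[-0.0007, 0.9534, 0.3017, -0.0778], [-0.0001, -0.3017, 0.9534, -0.1282], [1.0, 0.0007, 0.0003, -0.0009], [0.0, 0.0, 0.0, 1.0]]
```

```bash
python3 - <<'E'
import cv2
a=cv2.imread("pics/top0.png");cv2.imwrite("pics/top0b.png",cv2.resize(a,(800,600),interpolation=cv2.INTER_CUBIC))
E
```

```text
(no output)
```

View pics/top0b.png

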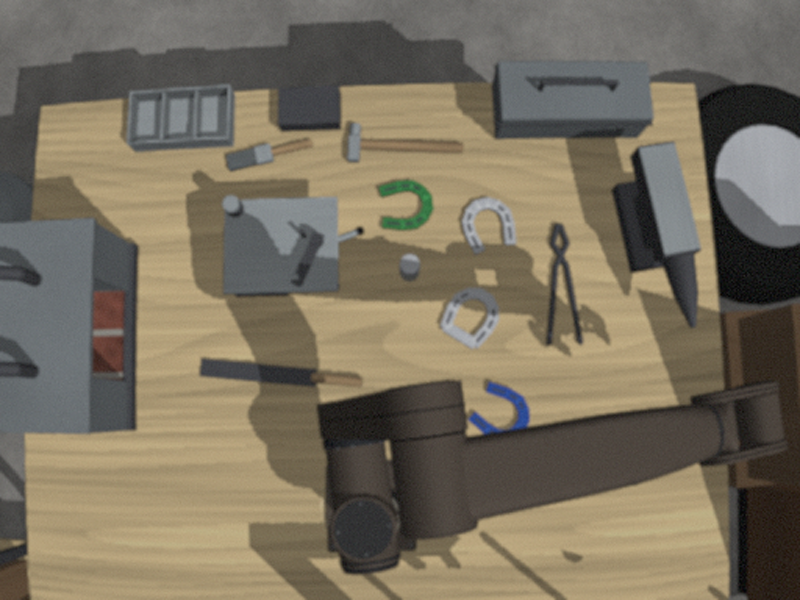

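View pics/side0.png

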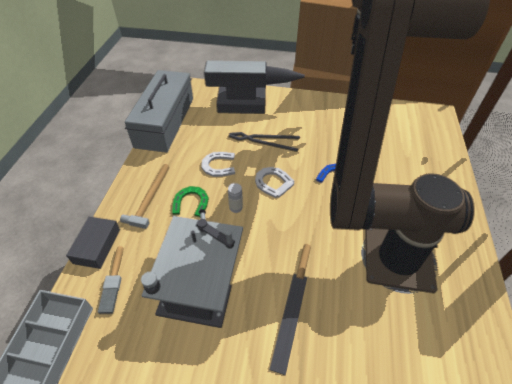

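The open shoe is at about (490,222), with its heels pointing down in the picture. The bar shoe is at (470,318) and the can at (410,265). The stand's shelf spans (223..338, 198..293) with the strap open, and one knob arm sticks out on the right.

```bash
cat > h.py <<'E'
import cv2,numpy as np
from plant import *
from scipy.spatial.transform import Rotation as R
def cam(n):
    if n=="wrist":
        s=get_state();c=read_camera(n);T=np.eye(4);T[:3,:3]=R.from_quat(s["tcp_rot"]).as_matrix();T[:3,3]=s["eef_pos"];c["T"]=T@c["mount"]
    else: c=read_camera(n);c["T"]=np.array(c["world_from_camera"])
    c["K"]=np.array([[c["fx"],0,c["cx"]],[0,c["fy"],c["cy"]],[0,0,1.]]);c["D"]=np.array(c["D"],float);return c
def w(c,px,z):
    u=cv2.undistortPoints(np.array(px,float).reshape(-1,1,2),c["K"],c["D"])[:,0]
    d=np.c_[u,np.ones(len(u))]@c["T"][:3,:3].T;o=c["T"][:3,3]
    return o+d*((z-o[2])/d[:,2])[:,None]
def p(c,X):
    Ti=np.linalg.inv(c["T"]);return cv2.projectPoints(np.array(X,float).reshape(-1,3),cv2.Rodrigues(Ti[:3,:3])[0],Ti[:3,3],c["K"],c["D"])[0][:,0]
def tool(v,q=None): # world vec -> tool axes in units of 12cm
    return R.from_quat(get_state()["tcp_rot"]).inv().apply(v)/.12
E
python3 - <<'E'
from h import *
c=cam("top");a=c["img"]
hsv=cv2.cvtColor(a,cv2.COLOR_BGR2HSV)
k=800/512
m=((hsv[...,1]<40)&(hsv[...,2]>110)).astype(np.uint8)
n,l,st,ce=cv2.connectedComponentsWithStats(m)
for i in range(1,n):
    if st[i,4]>60 and st[i,1]>60: print(st[i],ce[i]*k,w(c,[ce[i]],.012)[0])
S=np.array([(223,198),(338,198),(338,292),(223,294)])/k
print(w(c,S,.122))
print("can",w(c,[(410/k,258/k)],.1))
x0,y0=130,100
cv2.imwrite("pics/c1.png",cv2.resize(a[100:235,130:345],None,fx=3.7,fy=3.7,interpolation=cv2.INTER_CUBIC))
E
```

```text
[107  63  14  23 276] [177.80797101 115.16077899] [0.89384223 0.42857567 0.012     ]
[128  62  12  23 260] [208.92427885 114.24879808] [0.89144652 0.35333831 0.012     ]
[ 87  64  13  23 254] [145.33095472 117.70423228] [0.89280367 0.50841661 0.012     ]
[222  79   9  25 162] [354.12808642 142.16820988] [0.80726916 0.01533096 0.012     ]
[ 458   80   54   77 2702] [764.89695133 174.15918764] [ 0.71848954 -0.95195333  0.012     ]
[ 410   91   38   72 1617] [669.47085652 197.65480056] [ 0.66151754 -0.70177686  0.012     ]
[162  92  13  13 134] [262.94309701 153.1483209 ] [0.78945109 0.22398461 0.012     ]
[142 125  12  11  96] [230.02929688 202.49023438] [0.67593884 0.29837005 0.012     ]
[ 155  126   74   40 1600] [298.34082031 220.62109375] [0.62807062 0.14275733 0.012     ]
[295 126  36  35 560] [487.60044643 219.95814732] [ 0.61702846 -0.2779371   0.012     ]
[   0  140   60  144 6295] [ 51.07972597 322.41684869] [0.41349321 0.7214031  0.012     ]
[257 162  11  12  93] [409.6438172  260.97110215] [ 0.52920685 -0.10208066  0.012     ]
[282 184  38  39 565] [469.26161504 321.92201327] [ 0.39105465 -0.22756586  0.012     ]
[ 60 211  19   4  73] [107.25599315 331.99914384] [0.38896979 0.5812014  0.012     ]
[  0 282  16  25 191] [ 14.44698953 456.60994764] [0.1052312  0.81384414 0.012     ]
[  0 305  13  14  97] [  7.42590206 489.93234536] [0.02726604 0.8346775  0.012     ]
[[0.65606034 0.28867071 0.122     ]
 [0.64664239 0.04456101 0.122     ]
 [0.44847246 0.04736971 0.122     ]
 [0.45113631 0.28621958 0.122     ]]
can [[ 0.51894866 -0.10190838  0.1       ]]
```

View pics/c1.png

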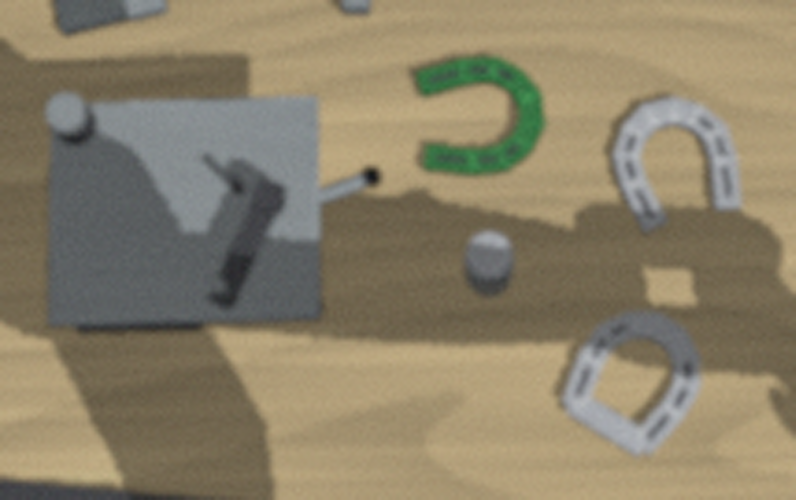

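The open shoe's toe is at about crop (671,97), its heel ends at (652,222) and (727,208). The shelf corners are at (317,97), (321,317) and (49,325). The strap is open about 1.2 rad, and a knob arm points to (372,177), so q is about 0.3.

```bash
python3 - <<'E'
from h import *
c=cam("top")
f=lambda *q:np.array(q)/3.7+[130,100]
P=w(c,f((671,97),(652,222),(727,208)),.012);print(P.round(4))
h=(P[1]+P[2])/2;d=h-P[0];print("len",np.hypot(*d[:2]),"yaw x axis deg",np.degrees(np.arctan2(d[1],d[0])))
u=d[:2]/np.hypot(*d[:2]);t=P[0,:2]+u*.012;print("toe mid",t)
S=w(c,f((317,97),(321,317),(49,325)),.122);print(S.round(4))
e=S[2]-S[1];print("stand x yaw",np.degrees(np.arctan2(e[1],e[0])), np.hypot(*e[:2]), np.degrees(np.arctan2(*(S[1]-S[0])[1::-1]))+90)
s=get_state();Rm=R.from_quat(s["tcp_rot"]).as_matrix();print(Rm.round(3))
w_=cam("wrist");print(w_["T"].round(3))
hd=(cam("top"));x=p(w_,[list(t)+[.012]]);print(x)
print("arm ball",w(c,f((372,177)),.095), "hub?",w(c,f((265,190)),.164))
E
```

```text
[[ 0.6693 -0.278   0.012 ]
 [ 0.5496 -0.2544  0.012 ]
 [ 0.561  -0.3254  0.012 ]]
len 0.11462785275267291 yaw x axis deg -174.0602021344988
toe mid [ 0.65738069 -0.27928928]
[[0.6484 0.0466 0.122 ]
 [0.4523 0.0459 0.122 ]
 [0.4521 0.2845 0.122 ]]
stand x yaw 90.04290334138119 0.238585243549774 -89.78451810720776
[[-0.967 -0.     0.253]
 [-0.253  0.001 -0.967]
 [-0.    -1.    -0.001]]
[[ 0.254 -0.922 -0.292  0.246]
 [-0.967 -0.242 -0.076 -0.632]
 [-0.001  0.302 -0.953  0.373]
 [ 0.     0.     0.     1.   ]]
[[  82.13533812 -233.03242861]]
arm ball [[0.5807667 0.0008503 0.095    ]] hub? [[0.55649269 0.08860248 0.164     ]]
```

View pics/wrist0.png

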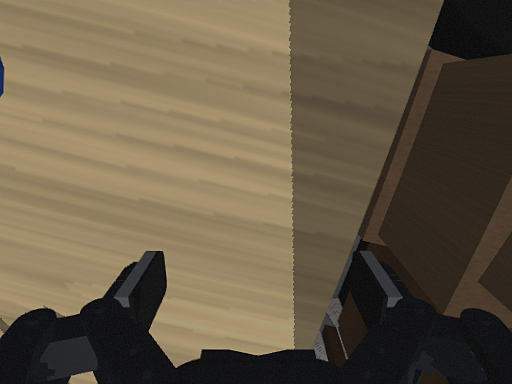

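The wrist view shows only empty table and the fingers. I'll turn towards the shoe's yaw and move above its toe.

Emit:
send_rows(
  plan=[
    [[0, 0, 0], [0, -0.023, 0]],
    [[0, 0, 0], [0, -0.023, 0]],
    [[0, 0, 0], [0, -0.023, 0]],
    [[0, 0, 0], [0, -0.023, 0]],
    [[0, 0, 0], [0, -0.023, 0]],
    [[0, 0, 0], [0, -0.023, 0]],
    [[0, 0, 0], [0, -0.023, 0]],
    [[0, 0, 0], [0, -0.023, 0]],
    [[0, 0, 0], [0, -0.023, 0]],
    [[0, 0, 0], [0, -0.023, 0]],
  ],
  gripper=0.15,
)

```text
time: 1.35
eef_pos: [0.1708, -0.653, 0.2453]
tcp_rot: [-0.533, 0.465, -0.465, 0.533]
contact_force: [0.3, 0.0, -0.2]
opening: 0.846
```

Emit:
send_rows(
  plan=[
    [[-0.182, 0, 0.316], [0, 0, 0]],
    [[-0.182, 0, 0.316], [0, 0, 0]],
    [[-0.182, 0, 0.316], [0, 0, 0]],
    [[-0.182, 0, 0.316], [0, 0, 0]],
    [[-0.182, 0, 0.316], [0, 0, 0]],
    [[-0.182, 0, 0.316], [0, 0, 0]],
    [[-0.182, 0, 0.316], [0, 0, 0]],
    [[-0.182, 0, 0.316], [0, 0, 0]],
    [[-0.182, 0, 0.316], [0, 0, 0]],
    [[-0.182, 0, 0.316], [0, 0, 0]],
    [[-0.182, 0, 0.316], [0, 0, 0]],
    [[-0.182, 0, 0.316], [0, 0, 0]],
  ],
)

```text
time: 2.55
eef_pos: [0.5893, -0.3328, 0.2455]
tcp_rot: [0.531, -0.466, 0.467, -0.531]
contact_force: [0.3, -0.9, 0.3]
opening: 0.848
```

```bash
python3 - <<'E'
from h import *
c=cam("wrist");s=get_state();print(s["eef_pos"],s["qpos"],R.from_quat(s["tcp_rot"]).as_matrix().round(3))
cv2.imwrite("pics/w1.png",c["img"])
np.savez("w1.npz",T=c["T"],K=c["K"],D=c["D"])
print(p(c,[[.657,-.279,.012]]))
E
```

```text
[ 0.5936486  -0.32808541  0.24537318] [-0.65593008  0.29223356  1.5693009   0.00516061  1.27853059 -0.79205261] [[ 0.134  0.004  0.991]
 [-0.991  0.003  0.134]
 [-0.002 -1.     0.005]]
[[323.94972454 123.28749026]]
```

View pics/w1.png

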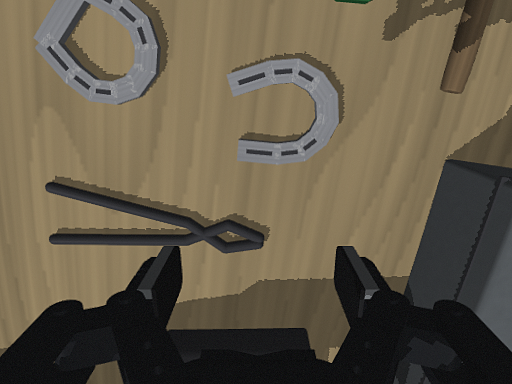

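The wrist view shows the open shoe with its toe bar mid at about (328,108) and its heel ends at about (233,84) and (240,150). The bar shoe is upper left and the tongs are below, both clear of it.

```bash
python3 - <<'E'
from h import *
z=np.load("w1.npz");c=dict(z)
P=w(c,[(340,106),(316,111),(233,83),(240,150)],.012);print(P.round(4))
y=P[2]-P[3];yaw=np.degrees(np.arctan2(y[1],y[0]))
print(yaw, np.hypot(*y[:2]))
h=(P[2]+P[3])/2;d=h-P[0];print("x yaw",np.degrees(np.arctan2(d[1],d[0])),np.hypot(*d[:2]))
t=(P[0]+P[1])/2;print("toe",t); t2=h+ -d/np.hypot(*d[:2])*.100;print(t2)
# segmentation check
s=get_state();print((np.array([*(t[:2]),0.245])-s["eef_pos"]), tool(np.array([*(t[:2]),0.245])-s["eef_pos"]))
a=cv2.imread("pics/w1.png");hsv=cv2.cvtColor(a,cv2.COLOR_BGR2HSV)
m=((hsv[...,1]<50)&(hsv[...,2]>80)).astype(np.uint8);m=cv2.morphologyEx(m,cv2.MORPH_CLOSE,np.ones((3,3)))
n,l,st,ce=cv2.connectedComponentsWithStats(m);i=l[108,327];print(st[i],i)
cn=max(cv2.findContours((l==i).astype(np.uint8),0,2)[0],key=cv2.contourArea)
W=w(c,cn[:,0].astype(float),.012)[:,:2]
r=cv2.minAreaRect(W.astype(np.float32)*1000);print(r)
E
```

```text
[[ 0.671  -0.2582  0.012 ]
 [ 0.6458 -0.2671  0.012 ]
 [ 0.5522 -0.2499  0.012 ]
 [ 0.568  -0.321   0.012 ]]
102.53910578362287 0.07287218263622786
x yaw -166.1894049840888 0.11419266953893616
toe [ 0.65841864 -0.26262886  0.012     ]
[ 0.65724077 -0.26157423  0.012     ]
[ 0.06477003  0.06545655 -0.00037318] [-0.46807025  0.0070183   0.60806244]
[ 226   58  113  107 5040] 2
((612.216552734375, -273.7716369628906), (117.95648193359375, 112.74781799316406), 13.730330467224121)
```

Emit:
send_rows(
  plan=[
    [[-0.23, 0.1, 0.3], [0, -0.0167, 0]],
    [[-0.24, 0.2, 0.3], [0, 0, 0]],
    [[0, 0.35, 0], [0, 0, 0]],
    [[0, 0.3, 0], [0, 0, 0]],
    [[0, 0, 0], [0, 0, 0]],
    [[0, 0, 0], [0, 0, 0]],
  ],
  gripper=0.45,
)

```text
time: 3.2
eef_pos: [0.647, -0.2671, 0.132]
tcp_rot: [0.555, -0.438, 0.437, -0.555]
contact_force: [0.4, -0.8, 0.5]
opening: 0.549
```

```bash
python3 - <<'E'
from h import *
import plant
c=cam("wrist");s=get_state();print(s["eef_pos"],s["opening"],plant.tips_ahead,R.from_quat(s["tcp_rot"]).as_matrix().round(3))
cv2.imwrite("pics/w2.png",c["img"])
np.savez("w2.npz",T=c["T"],K=c["K"],D=c["D"])
print(p(c,[[.657,-.263,.012]]))
E
```

```text
[ 0.64812725 -0.2679644   0.13427659] 0.5515048594478626 0.014 [[ 0.232  0.002  0.973]
 [-0.973 -0.001  0.232]
 [ 0.002 -1.     0.002]]
[[270.29865945 190.32386447]]
```

View pics/w2.png

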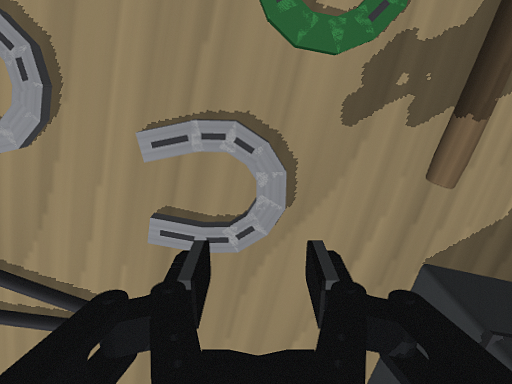

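The toe bar mid is now at about (272,188), close to the predicted (270,190). The heel ends are at (142,147) and (150,229).

```bash
python3 - <<'E'
from h import *
c=dict(np.load("w2.npz"))
a=cv2.imread("pics/w2.png");hsv=cv2.cvtColor(a,cv2.COLOR_BGR2HSV)
P=w(c,[(286,187),(258,189),(142,147),(150,229)],.012);print(P.round(4))
h=(P[2]+P[3])/2;d=h-P[0];print("x yaw",np.degrees(np.arctan2(d[1],d[0])),np.hypot(*d[:2]));y=P[2]-P[3];print(np.degrees(np.arctan2(y[1],y[0]))+90)
t=(P[0]+P[1])/2;print(t)
s=get_state();print(s["eef_pos"],tool(np.array([t[0],t[1],.019])-s["eef_pos"]))
E
```

```text
[[ 0.6686 -0.2573  0.012 ]
 [ 0.6471 -0.2642  0.012 ]
 [ 0.5508 -0.252   0.012 ]
 [ 0.5664 -0.32    0.012 ]]
x yaw -165.3816750524421 0.11372343158411373
192.90853978917852
[ 0.65784743 -0.26077861  0.012     ]
[ 0.64812725 -0.2679644   0.13427659] [-0.04124548  0.96074207  0.09080939]
```

Emit:
send_rows(
  plan=[
    [[-0.04, 0.25, 0.085], [0, 0, 0]],
    [[0, 0.25, 0], [0, 0, 0]],
    [[0, 0.25, 0], [0, 0, 0]],
    [[0, 0.15, 0], [0, 0, 0]],
    [[0, 0.05, 0], [0, 0, 0]],
    [[0, 0, 0], [0, 0, 0]],
    [[0, 0, 0], [0, 0, 0]],
    [[0, 0, 0], [0, 0, 0]],
  ],
)

```text
time: 4.05
eef_pos: [0.6575, -0.2609, 0.0207]
tcp_rot: [-0.555, 0.437, -0.439, 0.555]
contact_force: [0.4, 0.2, -1.0]
opening: 0.553
```

Emit:
send_rows(
  plan=[
    [[0, 0, 0], [0, 0, 0]],
    [[0, 0, 0], [0, 0, 0]],
    [[0, 0, 0], [0, 0, 0]],
    [[0, 0, 0], [0, 0, 0]],
    [[0, 0, 0], [0, 0, 0]],
    [[0, 0, 0], [0, 0, 0]],
  ],
  gripper=1,
  grip_force=50,
)

```text
time: 4.65
eef_pos: [0.6573, -0.2607, 0.02]
tcp_rot: [-0.555, 0.437, -0.439, 0.555]
contact_force: [0.4, -1.0, 5.4]
opening: 0.262
```

Emit:
send_rows(
  plan=[
    [[0, -0.2, 0], [0, 0, 0]],
    [[0, -0.4, 0], [0, 0, 0]],
    [[0, -0.4, 0], [0, 0, 0]],
    [[0, -0.4, 0], [0, 0, 0]],
    [[0, -0.4, 0], [0, 0, 0]],
    [[0, -0.2, 0], [0, 0, 0]],
  ],
  grip_force=80,
)

```text
time: 5.25
eef_pos: [0.657, -0.2603, 0.263]
tcp_rot: [-0.555, 0.436, -0.44, 0.556]
contact_force: [1.2, -1.1, -0.3]
opening: 0.249
```

Emit:
send_rows(
  plan=[
    [[0, 0, 0], [0, 0.022, 0]],
    [[0, 0, 0], [0, 0.0235, 0]],
    [[0, 0, 0], [0, 0.0235, 0]],
    [[0, 0, 0], [0, 0.0235, 0]],
    [[0, 0, 0], [0, 0.0235, 0]],
    [[0, 0, 0], [0, 0.0235, 0]],
    [[0, 0, 0], [0, 0.0235, 0]],
    [[0, 0, 0], [0, 0.0235, 0]],
    [[0, 0, 0], [0, 0.0235, 0]],
    [[0, 0, 0], [0, 0.0235, 0]],
    [[0, 0, 0], [0, 0.0235, 0]],
    [[0, 0, 0], [0, 0.0235, 0]],
  ],
)

```text
time: 6.45
eef_pos: [0.6553, -0.2594, 0.2559]
tcp_rot: [-0.014, 0.708, -0.706, 0.012]
contact_force: [0.7, -0.1, -2.0]
opening: 0.246
```

Emit:
send_rows(
  plan=[
    [[0, 0, 0], [0, 0.0075, 0]],
    [[0.07, 0, -0.3], [0, 0, 0]],
    [[0.07, 0, -0.3], [0, 0, 0]],
    [[0.07, 0, -0.3], [0, 0, 0]],
    [[0.07, 0, -0.3], [0, 0, 0]],
    [[0.07, 0, -0.3], [0, 0, 0]],
    [[0.07, 0, -0.3], [0, 0, 0]],
    [[0.07, 0, -0.3], [0, 0, 0]],
    [[0.07, 0, -0.3], [0, 0, 0]],
    [[0.07, 0, -0.3], [0, 0, 0]],
    [[0.07, 0, -0.3], [0, 0, 0]],
    [[0, 0, 0], [0, 0, 0]],
  ],
)

```text
time: 7.65
eef_pos: [0.5711, 0.1042, 0.2564]
tcp_rot: [-0.002, 0.708, -0.707, -0.001]
contact_force: [0.5, -0.4, -2.0]
opening: 0.252
```

```bash
python3 - <<'E'
from h import *
s=get_state();print(s["time"],s["eef_pos"],s["opening"],s["contact_force"],s["wrist_torque"],s["qpos"],R.from_quat(s["tcp_rot"]).as_matrix().round(3))
c=cam("wrist");np.savez("w3.npz",T=c["T"],K=c["K"],D=c["D"])
cv2.imwrite("pics/w3.png",c["img"])
print(p(c,[[.5504,.176,.122]]))
E
```

```text
7.65 [0.57113503 0.10417076 0.25641885] 0.25216008747141855 [ 0.47360996 -0.44884124 -2.02632135] [-0.12108792  0.03628946 -0.03255883] [5.02529320e-03 7.31047153e-02 1.80053150e+00 1.77568859e-03
 1.27224558e+00 1.57443796e+00] [[-1.    -0.004  0.001]
 [-0.001  0.002 -1.   ]
 [ 0.004 -1.    -0.002]]
[[176.9826663  208.47324757]]
```

View pics/w3.png

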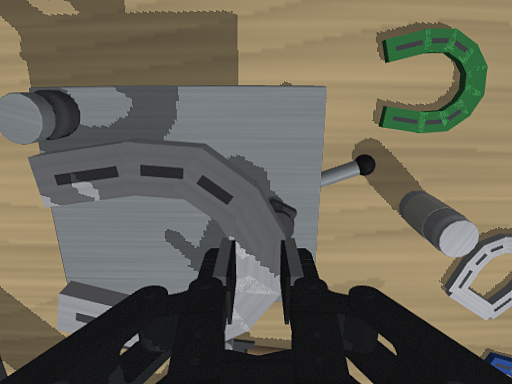

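The shoe is held level with its heels pointing towards stand +x. The shelf corner is at (325,87). The strap, post and knob arm are visible, and the jar is at upper left.

```bash
python3 - <<'E'
from h import *
c=dict(np.load("w3.npz"))
P=w(c,[(326,86),(319,222),(60,90),(200,86)],.122);print(P.round(4))
print(w(c,[(366,165),(322,181)],.095))
s=get_state();print(tool(np.array([.5504,.176,.165])-s["eef_pos"]))
E
```

```text
[[0.6527 0.0522 0.122 ]
 [0.5379 0.051  0.122 ]
 [0.6509 0.2635 0.122 ]
 [0.6525 0.1506 0.122 ]]
[[0.58353271 0.00515553 0.095     ]
 [0.56801796 0.04518779 0.095     ]]
[ 0.17651836  0.76355864 -0.61514438]
```

Emit:
send_rows(
  plan=[
    [[0.08, 0, -0.3], [0, 0, 0]],
    [[0.08, 0, -0.31], [0, 0, 0]],
    [[0, 0.2, 0], [0, 0, 0]],
    [[0, 0.3, 0], [0, 0, 0]],
    [[0, 0.2, 0], [0, 0, 0]],
    [[0, 0.1, 0], [0, 0, 0]],
    [[0, 0, 0], [0, 0, 0]],
    [[0, 0, 0], [0, 0, 0]],
  ],
)

```text
time: 8.5
eef_pos: [0.5553, 0.173, 0.163]
tcp_rot: [0.002, 0.707, -0.707, -0.001]
contact_force: [0.1, -0.6, -1.1]
opening: 0.248
```

```bash
python3 - <<'E'
from h import *
s=get_state();print(s["time"],s["eef_pos"],s["contact_force"])
c=cam("side");a=c["img"][180:340,120:270];np.savez("s1.npz",T=c["T"],K=c["K"],D=c["D"])
cv2.imwrite("pics/s1.png",cv2.resize(a,None,fx=4,fy=3.7,interpolation=cv2.INTER_CUBIC))
E
```

```text
8.5 [0.55532064 0.17302831 0.16300345] [ 0.05065718 -0.58665812 -1.1443614 ]
```

View pics/s1.png

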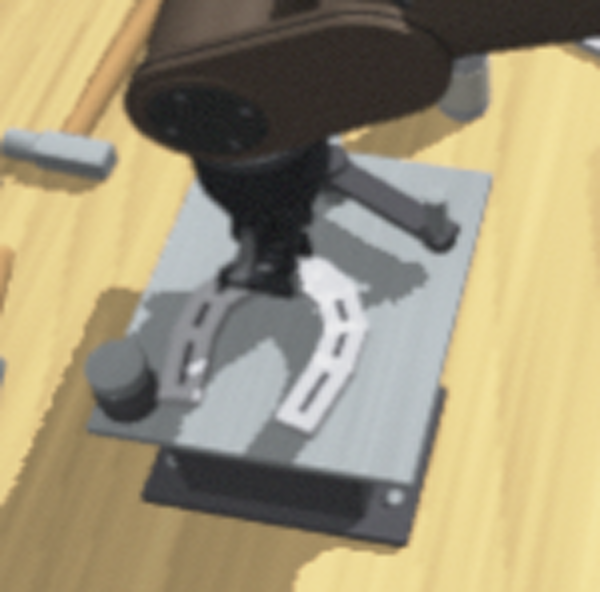

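The shoe hovers level over the shelf with its heels to stand +x and clear of the jar. I'll correct slightly and set it down slowly.

Emit:
send_rows(
  plan=[
    [[0.025, 0.05, -0.04], [0, 0, 0]],
    [[0, 0.05, 0], [0, 0, 0]],
    [[0, 0.03, 0], [0, 0, 0]],
    [[0, 0.02, 0], [0, 0, 0]],
    [[0, 0.02, 0], [0, 0, 0]],
    [[0, 0, 0], [0, 0, 0]],
    [[0, 0, 0], [0, 0, 0]],
  ],
)

```text
time: 9.25
eef_pos: [0.5517, 0.1785, 0.1422]
tcp_rot: [0.001, 0.707, -0.707, -0.001]
contact_force: [-1.7, 1.2, 0.6]
opening: 0.25
```

Emit:
send_rows(
  plan=[
    [[0, 0.01, 0], [0, 0, 0]],
    [[0, 0, 0], [0, 0, 0]],
  ],
)

```text
time: 9.45
eef_pos: [0.5517, 0.1785, 0.1421]
tcp_rot: [0.001, 0.707, -0.707, -0.001]
contact_force: [-3.7, 0.0, 6.0]
opening: 0.249
```

Emit:
send_rows(
  plan=[
    [[0, 0, 0], [0, 0, 0]],
    [[0, 0, 0], [0, 0, 0]],
    [[0, 0, 0], [0, 0, 0]],
    [[0, 0, 0], [0, 0, 0]],
    [[0, 0, 0], [0, 0, 0]],
  ],
  gripper=0.5,
)

```text
time: 9.95
eef_pos: [0.5516, 0.1784, 0.1405]
tcp_rot: [0.001, 0.707, -0.707, -0.001]
contact_force: [-0.1, 0.1, 0.3]
opening: 0.507
```

Emit:
send_rows(
  plan=[
    [[0, -0.1, 0], [0, 0, 0]],
    [[0, -0.3, 0], [0, 0, 0]],
    [[0, -0.4, 0], [0, 0, 0]],
    [[-0.2, -0.35, 0], [0, 0, 0]],
    [[-0.3, 0, 0], [0, 0, 0]],
    [[0, 0, 0], [0, 0, 0]],
    [[0, 0, 0], [0, 0, 0]],
  ],
)

```text
time: 10.65
eef_pos: [0.6114, 0.178, 0.2784]
tcp_rot: [-0.001, -0.707, 0.707, 0.002]
contact_force: [-0.7, 0.8, -1.2]
opening: 0.496
```

```bash
python3 - <<'E'
from h import *
s=get_state();print(s["time"],s["eef_pos"],s["contact_force"])
c=cam("wrist");np.savez("w4.npz",T=c["T"],K=c["K"],D=c["D"]);cv2.imwrite("pics/w4.png",c["img"])
E
```

```text
10.65 [0.61141224 0.1780201  0.27840014] [-0.65198829  0.78351644 -1.15992247]
```

View pics/w4.png

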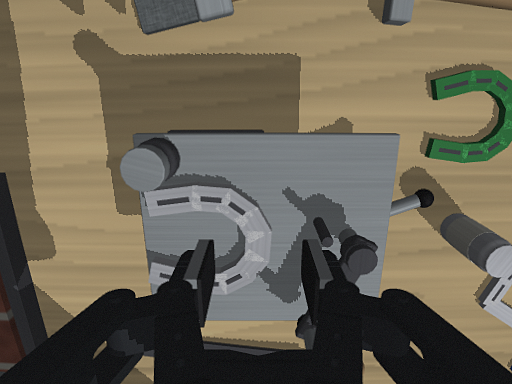

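```bash
python3 - <<'E'
from h import *
c=dict(np.load("w4.npz"))
S=w(c,[(135,133),(399,135),(381,320),(157,320)],.122)[:,:2];print(S.round(4))
O=S.mean(0)+[0,-.02];e=(S[0]-S[1])
print("centre",S.mean(0),"origin",S.mean(0)-np.array([0,.02]),"edge y",S[1:3,1], "yaw",np.degrees(np.arctan2(e[1],e[0])))
T=w(c,[(271,238),(247,240),(147,202)],.134)[:,:2];print(T.round(4))
print("ball",w(c,[(425,198)],.095))
for z in(.164,.17,.18,.2):print(z,w(c,[(362,258),(322,222),(305,325)],z)[:,:2].round(4).tolist())
E
```

```text
[[0.6546 0.2876]
 [0.6522 0.0531]
 [0.4533 0.0457]
 [0.4547 0.2884]]
centre [0.55370635 0.16871939] origin [0.55370635 0.14871939] edge y [0.05310272 0.04574148] yaw 89.41246578136052
[[0.5582 0.1668]
 [0.5562 0.1892]
 [0.5941 0.2792]]
ball [[0.58380081 0.00523201 0.095     ]]
0.164 [[0.5532, 0.0901], [0.5868, 0.1265], [0.4838, 0.1358]]
0.17 [[0.5566, 0.0923], [0.5893, 0.1278], [0.4889, 0.1368]]
0.18 [[0.5622, 0.0959], [0.5935, 0.1299], [0.4973, 0.1386]]
0.2 [[0.5734, 0.1032], [0.602, 0.1342], [0.5143, 0.1421]]
```

```bash
python3 - <<'E'
from h import *
c=dict(np.load("s1.npz"));A=np.array([.5535,.0887])
for q in[(438,198),(440,235)]:
  for z in(.162,.202):
    X=w(c,[(120+q[0]/4,180+q[1]/3.7)],z)[0,:2];d=X-A;print(q,z,X.round(4),np.hypot(*d).round(4),np.arctan2(-d[0],d[1]))
c=cam("top");cv2.imwrite("pics/t5.png",cv2.resize(c["img"][115:200,135:245],None,fx=7,fy=7,interpolation=cv2.INTER_CUBIC));np.savez("t5.npz",T=c["T"],K=c["K"],D=c["D"])
for a in(1.1,1.3,1.5,1.7,1.9):
  X=[A[0]-.09*np.sin(a),A[1]+.09*np.cos(a)]
  print(a,np.round(X,3),((p(c,[X+[.202],X+[.162]])-[135,115])*7).round())
E
```

```text
(438, 198) 0.162 [0.4772 0.1074] 0.0785 1.3308505448009686
(438, 198) 0.202 [0.4696 0.1326] 0.0947 1.088513729226609
(440, 235) 0.162 [0.4695 0.1361] 0.0964 1.0571477161452623
(440, 235) 0.202 [0.4623 0.1599] 0.1157 0.9082147139801182
1.1 [0.473 0.13 ] [[365. 425.]
 [378. 440.]]
1.3 [0.467 0.113] [[403. 439.]
 [415. 454.]]
1.5 [0.464 0.095] [[444. 445.]
 [454. 459.]]
1.7 [0.464 0.077] [[485. 442.]
 [495. 457.]]
1.9 [0.468 0.06 ] [[525. 432.]
 [534. 447.]]
```

View pics/t5.png

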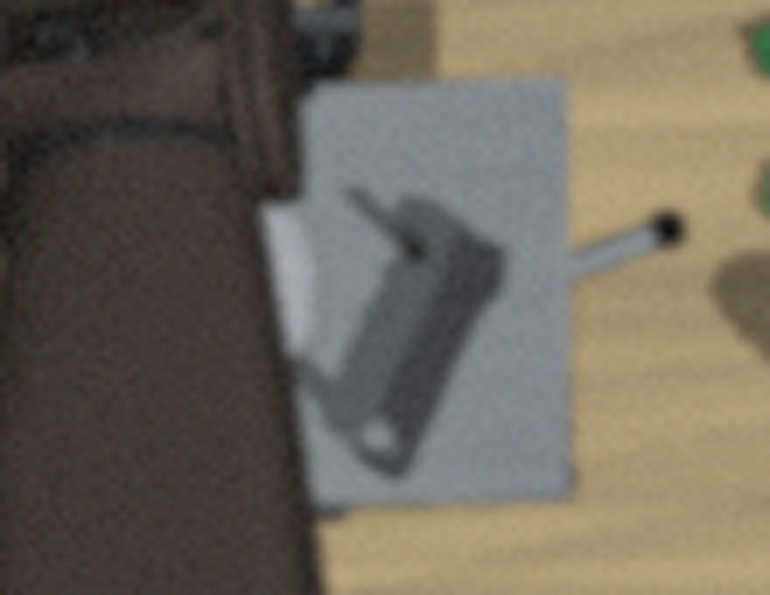

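The pin top is at crop (378,436), so the strap is open about 1.17 rad. The shoe lies in place with its toe within about 4 mm of the clamp spot. I'll close the fingers and go down behind the pin.

Emit:
send_rows(
  plan=[
    [[0.284, 0, 0.09], [0, 0, 0]],
    [[0.284, 0, 0.09], [0, 0, 0]],
    [[0.284, 0, 0.09], [0, 0, 0]],
    [[0.284, 0, 0.09], [0, 0, 0]],
    [[0.284, 0, 0.09], [0, 0, 0]],
    [[0, 0, 0], [0, 0, 0]],
    [[0, 0, 0], [0, 0, 0]],
    [[0, 0, 0], [0, 0, 0]],
  ],
  gripper=1,
  grip_force=30,
)

```text
time: 11.55
eef_pos: [0.4413, 0.125, 0.2789]
tcp_rot: [0.002, 0.707, -0.707, -0.001]
contact_force: [0.7, 0.6, -0.0]
opening: 0.001
```

Emit:
send_rows(
  plan=[
    [[0, 0.25, 0], [0, 0, 0]],
    [[0, 0.25, 0], [0, 0, 0]],
    [[0, 0.25, 0], [0, 0, 0]],
    [[0, 0, 0], [0, 0, 0]],
    [[0, 0, 0], [0, 0, 0]],
  ],
)

```text
time: 12.05
eef_pos: [0.4415, 0.1249, 0.1887]
tcp_rot: [-0.001, -0.707, 0.707, 0.002]
contact_force: [-0.4, -0.3, 0.3]
opening: 0.004
```

Emit:
send_rows(
  plan=[
    [[-0.1, 0, 0.01], [0, 0, 0]],
    [[-0.05, 0, -0.0875], [0, 0, 0]],
    [[-0.05, 0, -0.0875], [0, 0, 0]],
    [[-0.084, 0, -0.075], [0, 0, 0]],
    [[-0.084, 0, -0.075], [0, 0, 0]],
    [[-0.1, 0, -0.049], [0, 0, 0]],
    [[-0.1, 0, -0.049], [0, 0, 0]],
    [[-0.1, 0, -0.017], [0, 0, 0]],
    [[-0.08, 0, -0.016], [0, 0, 0]],
    [[0, 0, 0], [0, 0, 0]],
    [[0, 0, 0], [0, 0, 0]],
  ],
)

```text
time: 13.15
eef_pos: [0.5312, 0.1777, 0.1886]
tcp_rot: [-0.001, -0.707, 0.707, 0.001]
contact_force: [0.3, -0.0, -0.0]
opening: -0.002
```

Now I'll push in small steps until I feel the stop.

Emit:
send_rows(
  plan=[
    [[-0.03, 0, 0], [0, 0, 0]],
    [[-0.03, 0, 0], [0, 0, 0]],
    [[0, 0, 0], [0, 0, 0]],
  ],
)

```text
time: 13.45
eef_pos: [0.5364, 0.178, 0.1883]
tcp_rot: [-0.001, 0.707, -0.707, -0.003]
contact_force: [-5.6, -0.3, 2.5]
opening: 0.003
```

Emit:
send_rows(
  plan=[
    [[-0.03, 0, 0], [0, 0, 0]],
    [[0, 0, 0], [0, 0, 0]],
    [[0, 0, 0], [0, 0, 0]],
  ],
)

```text
time: 13.75
eef_pos: [0.5376, 0.1783, 0.188]
tcp_rot: [0.003, -0.707, 0.707, 0.006]
contact_force: [-12.6, 0.6, 5.7]
opening: -0.001
```

The stop is felt at 12 N. I'll back off, lift and turn the tool so the jaw axis runs along the shelf's edge.

Emit:
send_rows(
  plan=[
    [[0.15, 0, 0], [0, 0, 0]],
    [[0.15, -0.1, 0], [0, 0, 0]],
    [[0, -0.4, 0], [0, 0, 0]],
    [[0, -0.4, 0], [0, -0.02, 0]],
    [[0, 0, 0], [0, -0.023, 0]],
    [[0, 0, 0], [0, -0.023, 0]],
    [[0, 0, 0], [0, -0.023, 0]],
    [[0, 0, 0], [0, -0.023, 0]],
    [[0, 0, 0], [0, -0.023, 0]],
    [[0, 0, 0], [0, -0.023, 0]],
    [[0, 0, 0], [0, -0.023, 0]],
    [[0, 0, 0], [0, -0.023, 0]],
  ],
)

```text
time: 14.95
eef_pos: [0.5058, 0.1779, 0.2968]
tcp_rot: [0.423, -0.566, 0.567, -0.424]
contact_force: [-0.4, 1.9, 0.2]
opening: 0.001
```

Emit:
send_rows(
  plan=[
    [[0, 0, 0], [0, -0.023, 0]],
    [[0, 0, 0], [0, -0.023, 0]],
    [[0.31, 0, 0.07], [0, 0, 0]],
    [[0.32, 0, 0.07], [0, 0, 0]],
    [[0.32, 0, 0.07], [0, 0, 0]],
    [[0.32, 0, 0.07], [0, 0, 0]],
    [[0, 0, 0], [0, 0, 0]],
    [[0, 0, 0], [0, 0, 0]],
  ],
)

```text
time: 15.75
eef_pos: [0.5388, 0.0248, 0.2967]
tcp_rot: [-0.498, 0.502, -0.501, 0.499]
contact_force: [1.1, 1.0, -0.2]
opening: 0.003
```

```bash
python3 - <<'E'
from h import *
s=get_state();print(s["time"],s["eef_pos"],s["contact_force"],s["qpos"],R.from_quat(s["tcp_rot"]).as_matrix().round(3).tolist())
c=cam("wrist");cv2.imwrite("pics/w6.png",c["img"]);np.savez("w6.npz",T=c["T"],K=c["K"],D=c["D"])
d=cam("top")["img"];cv2.imwrite("pics/t6.png",cv2.resize(d[115:200,135:245],None,fx=4,fy=4))
a=cv2.resize(c["img"],(430,340));b=cv2.resize(d[110:200,140:235],(360,340),interpolation=cv2.INTER_CUBIC);cv2.imwrite("pics/b6.png",np.hstack([a,b]))
E
```

```text
15.75 [0.53883463 0.02479162 0.29665526] [ 1.12153664  1.04895477 -0.21289942] [-1.42357608e-01 -5.15658925e-02  1.85269016e+00  3.89464604e-04
  1.34037554e+00 -1.36538937e-01] [[-0.006, 0.0, 1.0], [-1.0, 0.0, -0.006], [-0.0, -1.0, 0.0]]
```

View pics/b6.png

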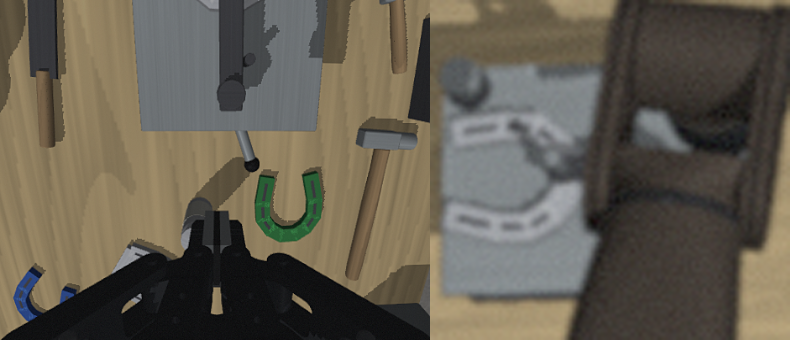

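The strap lies closed over the shoe's toe, and the knob arm's ball is at about (251,165) in the left half. I'll descend outside the edge and make the first push.

Emit:
send_rows(
  plan=[
    [[0, 0.3, -0.04], [0, 0, 0]],
    [[0, 0.4, 0], [0, 0, 0]],
    [[0, 0.4, 0], [0, 0, 0]],
    [[0, 0.3, 0], [0, 0, 0]],
    [[0, 0.18, 0], [0, 0, 0]],
    [[0, 0.1, 0], [0, 0, 0]],
    [[0, 0, 0], [0, 0, 0]],
    [[0, 0, 0], [0, 0, 0]],
  ],
)

```text
time: 16.65
eef_pos: [0.5349, 0.0261, 0.0963]
tcp_rot: [0.499, -0.5, 0.501, -0.5]
contact_force: [-0.6, 0.1, -0.6]
opening: 0.002
```

Emit:
send_rows(
  plan=[
    [[0, 0, 0.08], [0, 0, 0]],
    [[0, 0, 0.08], [0, 0, 0]],
    [[0, 0, 0.08], [0, 0, 0]],
    [[0, 0, 0.08], [0, 0, 0]],
    [[0, 0, 0.08], [0, 0, 0]],
    [[0, 0, 0.06], [0, 0, 0]],
    [[0, 0, 0], [0, 0, 0]],
  ],
)

```text
time: 17.35
eef_pos: [0.5906, 0.025, 0.095]
tcp_rot: [0.499, -0.5, 0.502, -0.499]
contact_force: [-0.3, -1.0, -0.1]
opening: 0.0
```

Emit:
send_rows(
  plan=[
    [[0, 0, -0.04], [0, 0, 0]],
    [[0, -0.3, 0], [0, 0, 0]],
    [[0, -0.3, 0], [0, 0, 0]],
    [[0, 0, -0.27], [0, 0, 0]],
    [[0, 0, -0.27], [0, 0, 0]],
    [[0, 0, -0.27], [0, 0, 0]],
    [[0, 0, -0.27], [0, 0, 0]],
    [[0, 0, 0], [0, 0, 0]],
    [[0, 0, 0], [0, 0, 0]],
  ],
)

```text
time: 18.25
eef_pos: [0.4549, 0.0259, 0.1677]
tcp_rot: [0.498, -0.5, 0.502, -0.5]
contact_force: [-0.4, -0.2, 0.6]
opening: -0.002
```

```bash
python3 - <<'E'
from h import *
s=get_state();print(s["time"],s["eef_pos"])
c=cam("wrist");cv2.imwrite("pics/w7.png",c["img"]);np.savez("w7.npz",T=c["T"],K=c["K"],D=c["D"])
# dark ball candidates predicted per q
A=np.array([.5535,.0887])
for q in(.35,.6,.8,.9,1.0):
  for k in(0,-90):
    f=np.radians(k)+q;X=[A[0]+.09*np.sin(f),A[1]-.09*np.cos(f),.095];print(q,k,np.round(X,3),p(c,[X]).round())
E
```

```text
18.25 [0.45493284 0.02587958 0.16768246]
0.35 0 [0.584 0.004 0.095] [[440. 241.]]
0.35 -90 [0.469 0.058 0.095] [[279. 167.]]
0.6 0 [0.604 0.014 0.095] [[470. 227.]]
0.6 -90 [0.479 0.038 0.095] [[294. 196.]]
0.8 0 [0.618 0.026 0.095] [[492. 212.]]
0.8 -90 [0.491 0.024 0.095] [[310. 216.]]
0.9 0 [0.624 0.033 0.095] [[502. 202.]]
0.9 -90 [0.498 0.018 0.095] [[320. 224.]]
1.0 0 [0.629 0.04  0.095] [[512. 192.]]
1.0 -90 [0.505 0.013 0.095] [[330. 231.]]
```

View pics/w7.png

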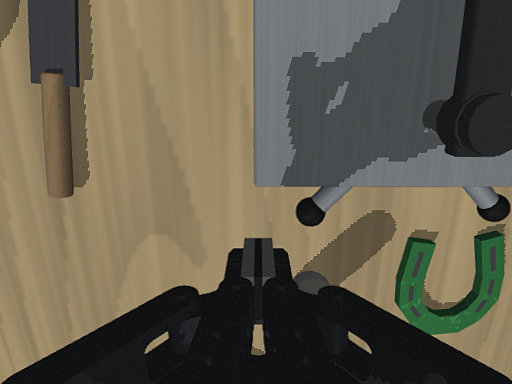

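The two outer balls are at (311,211) and (493,207), so the first push brought q to about 0.8. The next arm's ball is at world (0.491, 0.025), 11 mm ahead of the fingers. I'll descend and push it.

Emit:
send_rows(
  plan=[
    [[0, 0.2, 0], [0, 0, 0]],
    [[0, 0.3, 0], [0, 0, 0]],
    [[0, 0.1, 0], [0, 0, 0]],
    [[0, 0, 0], [0, 0, 0]],
    [[0, 0, 0], [0, 0, 0]],
  ],
)

```text
time: 18.8
eef_pos: [0.4559, 0.0257, 0.0959]
tcp_rot: [0.499, -0.501, 0.501, -0.499]
contact_force: [1.0, -0.7, 0.1]
opening: 0.0
```

Emit:
send_rows(
  plan=[
    [[0, 0, 0.11], [0, 0, 0]],
    [[0, 0, 0.11], [0, 0, 0]],
    [[0, 0, 0.11], [0, 0, 0]],
    [[0, 0, 0.11], [0, 0, 0]],
    [[0, 0, 0.11], [0, 0, 0]],
    [[0, 0, 0.11], [0, 0, 0]],
    [[0, 0, 0.11], [0, 0, 0]],
    [[0, 0, 0.11], [0, 0, 0]],
    [[0, 0, 0.11], [0, 0, 0]],
    [[0, 0, 0.11], [0, 0, 0]],
    [[0, 0, 0.06], [0, 0, 0]],
    [[0, 0, 0], [0, 0, 0]],
  ],
)

```text
time: 20.0
eef_pos: [0.5956, 0.025, 0.0965]
tcp_rot: [0.498, -0.5, 0.502, -0.5]
contact_force: [0.5, -0.2, -0.3]
opening: -0.001
```

Emit:
send_rows(
  plan=[
    [[0, 0, -0.04], [0, 0, 0]],
    [[0, -0.3, 0], [0, 0, 0]],
    [[0, -0.3, 0], [0, 0, 0]],
    [[0, 0, -0.28], [0, 0, 0]],
    [[0, 0, -0.28], [0, 0, 0]],
    [[0, 0, -0.28], [0, 0, 0]],
    [[0, 0, -0.28], [0, 0, 0]],
    [[0, 0, 0], [0, 0, 0]],
    [[0, 0, 0], [0, 0, 0]],
  ],
)

```text
time: 20.9
eef_pos: [0.4547, 0.0259, 0.1677]
tcp_rot: [0.498, -0.5, 0.502, -0.5]
contact_force: [0.6, 0.4, 0.3]
opening: 0.002
```

```bash
python3 - <<'E'
from h import *
s=get_state();print(s["time"],s["eef_pos"])
c=cam("wrist");a=c["img"];cv2.imwrite("pics/w8.png",a)
A=np.array([.5535,.0887]);g=a.max(2)
m=(cv2.GaussianBlur(g,(5,5),0)<40).astype(np.uint8);m[:, :]=m
n,l,st,ce=cv2.connectedComponentsWithStats(m)
for i in range(1,n):
  if 200<st[i,4]<2000 and 150<ce[i][1]<260:
    X=w(c,[ce[i]],.095)[0];d=X[:2]-A;print(st[i],ce[i],X.round(3),np.hypot(*d),"phi",np.arctan2(d[0],-d[1]))
for q in(2.2,2.3,2.4):
  f=q-np.pi;X=[A[0]+.09*np.sin(f),A[1]-.09*np.cos(f),.095];print(q,np.round(X,3),p(c,[X]).round())
E
```

```text
20.9 [0.45468715 0.02593384 0.16774961]
[483 192  29  25 399] [500.53884712 206.39097744] [0.623 0.03  0.095] 0.09101706919127062 phi 0.8690768771774089
[301 202  28  27 511] [313.69863014 216.06457926] [0.493 0.024 0.095] 0.08866628405782503 phi -0.7512225801909704
2.2 [0.481 0.036 0.095] [[296. 200.]]
2.3 [0.486 0.029 0.095] [[304. 209.]]
2.4 [0.493 0.022 0.095] [[313. 218.]]
```

q is about 2.40. The third push should meet the end stop near x = 0.52, so the last part goes in small steps.

Emit:
send_rows(
  plan=[
    [[0, 0.2, 0], [0, 0, 0]],
    [[0, 0.3, 0], [0, 0, 0]],
    [[0, 0.1, 0], [0, 0, 0]],
    [[0, 0, 0], [0, 0, 0]],
    [[0, 0, 0.1], [0, 0, 0]],
    [[0, 0, 0.1], [0, 0, 0]],
    [[0, 0, 0.1], [0, 0, 0]],
    [[0, 0, 0.1], [0, 0, 0]],
    [[0, 0, 0.08], [0, 0, 0]],
    [[0, 0, 0], [0, 0, 0]],
    [[0, 0, 0], [0, 0, 0]],
  ],
)

```text
time: 22.05
eef_pos: [0.5138, 0.0256, 0.0958]
tcp_rot: [0.498, -0.5, 0.502, -0.5]
contact_force: [-0.2, -0.3, -0.2]
opening: -0.002
```

Emit:
send_rows(
  plan=[
    [[0, 0, 0.025], [0, 0, 0]],
    [[0, 0, 0.025], [0, 0, 0]],
    [[0, 0, 0], [0, 0, 0]],
  ],
)

```text
time: 22.35
eef_pos: [0.5182, 0.0255, 0.0951]
tcp_rot: [-0.499, 0.501, -0.501, 0.499]
contact_force: [-2.5, -0.9, 1.3]
opening: -0.001
```

Emit:
send_rows(
  plan=[
    [[0, 0, 0.02], [0, 0, 0]],
    [[0, 0, 0.01], [0, 0, 0]],
    [[0, 0, 0], [0, 0, 0]],
  ],
)

```text
time: 22.65
eef_pos: [0.5218, 0.0255, 0.0948]
tcp_rot: [-0.499, 0.501, -0.501, 0.499]
contact_force: [-3.2, -2.2, -0.1]
opening: -0.002
```

Emit:
send_rows(
  plan=[
    [[0, 0, 0.02], [0, 0, 0]],
    [[0, 0, 0.01], [0, 0, 0]],
    [[0, 0, 0], [0, 0, 0]],
  ],
)

```text
time: 22.95
eef_pos: [0.5227, 0.0255, 0.0946]
tcp_rot: [-0.502, 0.503, -0.499, 0.497]
contact_force: [-11.2, -3.4, 6.9]
opening: 0.005
```

Emit:
send_rows(
  plan=[
    [[0, 0, 0.02], [0, 0, 0]],
    [[0, 0, 0.01], [0, 0, 0]],
    [[0, 0, 0], [0, 0, 0]],
  ],
)

```text
time: 23.25
eef_pos: [0.5231, 0.0255, 0.0945]
tcp_rot: [-0.504, 0.505, -0.496, 0.494]
contact_force: [-23.0, -3.3, 14.8]
opening: 0.0
```

The end stop is reached at 23 N with no more travel. I'll retreat and check.

Emit:
send_rows(
  plan=[
    [[0, 0, -0.1], [0, 0, 0]],
    [[0, 0, -0.15], [0, 0, 0]],
    [[0.1, -0.3, -0.1], [0, 0, 0]],
    [[0.2, -0.4, 0], [0, 0, 0]],
    [[0.2, -0.4, 0], [0, 0, 0]],
    [[0, -0.2, 0], [0, 0, 0]],
    [[0, 0, 0], [0, 0, 0]],
    [[0, 0, 0], [0, 0, 0]],
  ],
)

```text
time: 24.05
eef_pos: [0.4876, -0.0309, 0.2448]
tcp_rot: [0.498, -0.5, 0.502, -0.5]
contact_force: [-0.1, 0.1, -0.4]
opening: -0.0
```

```bash
python3 - <<'E'
from h import *
s=get_state();print(s["time"],s["eef_pos"],s["contact_force"])
c=cam("wrist");d=cam("side");t=cam("top")
A=np.array([.5535,.0887]);a=c["img"]
for q in(2.4,2.8,3.0):
  f=q-np.pi;X=[A[0]+.09*np.sin(f),A[1]-.09*np.cos(f),.095];print(q,np.round(X,3),p(c,[X]).round())
m=(cv2.GaussianBlur(a.max(2),(5,5),0)<40).astype(np.uint8)
n,l,st,ce=cv2.connectedComponentsWithStats(m)
for i in range(1,n):
  if 80<st[i,4]<2000:
    X=w(c,[ce[i]],.095)[0];v=X[:2]-A
    if .075<np.hypot(*v)<.105:print(st[i],ce[i].round(),X.round(3),"q",np.arctan2(v[0],-v[1])+np.pi)
b=cv2.resize(d["img"][180:330,120:270],(384,384),interpolation=cv2.INTER_CUBIC)
cv2.imwrite("pics/e.png",np.hstack([cv2.resize(a,(412,384)),b]))
cv2.imwrite("pics/side9.png",d["img"])
E
```

```text
24.05 [ 0.48756489 -0.03088033  0.24481243] [-0.07570439  0.08367134 -0.41932623]
2.4 [0.493 0.022 0.095] [[263. 122.]]
2.8 [0.523 0.004 0.095] [[298. 144.]]
3.0 [ 0.541 -0.     0.095] [[318. 149.]]
[307 137  22  19 314] [317. 146.] [0.54  0.002 0.095] q 2.9920084233671114
```

```bash
python3 - <<'E'
from h import *
c=cam("side");hsv=cv2.cvtColor(c["img"],cv2.COLOR_BGR2HSV)
# bright aluminium pixels on the shelf, world at shoe top, in stand mm
m=((hsv[...,2]>185)&(hsv[...,1]<50));v,u=np.nonzero(m)
X=w(c,np.c_[u,v].astype(float),.134)[:,:2]-[.5535,.1487];S=np.c_[X[:,1],-X[:,0]]*1000
k=(abs(S[:,0])<150)&(abs(S[:,1])<95);S=S[k];print(len(S))
for lo in range(0,150,15):
  q=S[(S[:,0]>=lo)&(S[:,0]<lo+15)]
  if len(q):print(lo,len(q),"y",np.percentile(q[:,1],[2,50,98]).round())
# dark strap pixels: top of bar at z~.146
m=(hsv[...,2]<75);v,u=np.nonzero(m);X=w(c,np.c_[u,v].astype(float),.146)[:,:2]-[.5535,.1487];S=np.c_[X[:,1],-X[:,0]]*1000
for lo in range(-60,50,15):
  q=S[(S[:,0]>=lo)&(S[:,0]<lo+15)&(abs(S[:,1])<60)]
  if len(q):print("dark",lo,len(q),np.median(q[:,1]).round())
E
```

```text
330
15 34 y [-31.  15.  29.]
30 115 y [-41.  17.  43.]
45 56 y [-43.  31.  52.]
60 50 y [-38.  43.  55.]
75 38 y [32. 41. 54.]
90 32 y [33. 46. 53.]
dark -60 25 6.0
dark -45 16 -12.0
dark -30 17 -15.0
dark -15 2 -13.0
dark 15 1 -6.0
dark 30 21 -2.0
dark 45 9 2.0
```

```bash
python3 -c "
from plant import *
print(sign_off())"
```

```text
the job is handed in; nothing more can be done
None
```

The open shoe is on the shelf under the closed strap, the knob is turned to its end stop, and I handed the job in at about 24 s. No verdict was reported.

I picked the shoe up by its toe, set it down with the heels towards the stand's +x, swung the strap against the stop post, then turned the knob in three pushes.

- **Shoe:** just after placing, the wrist picture put the middle of the toe about 4 mm from the clamp spot. A rougher check of the side camera after tightening agreed with that.
- **Strap:** the swing ended against the stop post with a 12 N push. The side camera still shows the strap end over the toe.
- **Knob:** the third push ended hard at 23 N, and the ball position gives q of about 2.99 rad.
- **Bystanders:** I saw no contact with the bar shoe, the can, the jar or the tongs, but did not re-measure their positions.
- **Not confirmed:**
  - The pad force on the shoe cannot be read; at this knob angle it should be about 10 N.
  - The last picture could not be viewed because the limit of 12 was reached, so the final checks are numbers only.
  - The top and wrist cameras disagreed by 3 to 5 mm on where the stand is. I used values close to the wrist camera's.

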